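# Sort the bench leftovers into their trays

### The arm

A 6-joint arm with a two-finger parallel gripper is mounted at the origin on a cart in front of the work surface, level with it; the furniture and walls round the work are solid. World frame = base frame: x ahead of the robot, y to its left, z up, the work surface at z = 0. Lengths are in m, angles in rad, forces in N, time in s.
With the tool pointing down it reaches from about 0.35 to 0.975 m from the base axis. Payload 4.9 kg.
Tool frame: the origin (TCP) lies midway between the tips of the shut fingers; the grasp point (between the pads) lies 19 mm behind it; z points along the fingers, y is the line along which they close (so a half turn about z gives the same grasp; the last joint's range is limited). The gripper opens to 85 mm and grips with 20 to 120 N. Pads are 22 mm wide; open, the fingers measure 114 mm over their backs; the gripper's body (76 mm by 85 mm) begins 54 mm behind the grasp point. The pads swing forward as they close: fully open they stand 13 mm farther back than shut.
Start: joints at [-1.233, 0.053, 1.613, -0, 1.476, -0.119], TCP at [0.276, -0.561, 0.231] pointing down, gripper open.
Joint ranges: [-3.01, 3.01], [-1.01, 2.22], [0.06, 2.58], [-1.02, 4.17], [0.09, 2.62], [-3.14, 3.14]. Speed limits (rad/s): [2.57, 2.57, 3.14, 3.14, 3.14, 3.14].

### API

Orientations are given as a unit quaternion [w, x, y, z].
In Python, from plant import manip gives the robot as it stands.
- The arm moves only by the shell command python3 shift.py 'ROWS'. ROWS is a JSON list of rows, 1 to 5 of them, each of 7 numbers: the opening from 0.0 (shut) to 1.0 (fully open), then dx, dy, dz in fractions of the full range, 1 being 0.4 m, then a rotation vector rx, ry, rz in parts of the range, where 1.0 means 2 rad; each row shifts and turns the commanded pose from where the row before left it, along the tool's axes as they then stand; what a row does not reach is not made up. A row lasts 1/8 s, in which the tool goes at most 0.0625 m and 0.188 rad, less where a joint would pass 70% of its speed; a pose out of reach is approached as far as the arm can. The fingers move at their own pace and stop on an object; the grip force is fixed at half the most. Time passes only in rows, so rows that do not move let the fingers close. It prints the time, the measured TCP pose, the force, the opening and the grip force at its end. Shift and turn numbers lie between -1 and 1, and a call with a number outside is refused. Input that does not fit is refused with a message, and nothing moves.
- manip.state(): the state, without advancing time (a new reading comes with each control period).
- manip.grab_frame(name): name is "side" or "top"; returns the picture (384x512x3 uint8, red, green, blue); there is no depth.
- manip.camera_params(name): a dict with "intrinsics" (3x3 intrinsics, pixels), "xyz" and "orientation" of the camera in the world. Camera axes: x right, y down, z forward; pixel columns grow to the right and rows downward; lengths in m; the calibration is good to about 2 mm. A picture is of the moment at which its call begins. camera_params takes no time and is no camera call.
- manip.job_done(): hands the job in; it is judged then, once.
The state is a dict: "time": time; "joint_pos": joint angles; "joint_vel": joint speeds; "joint_efforts": joint torques, N m; "tool_pos": TCP position; "tool_rot": TCP orientation; "contact_force": force on the tool from outside, world axes, zero at the start; "ft_torque": the same for the moment, N m; "gripper_width": opening from 0.0 (shut) to 1.0 (fully open); "grasp_force": force on a finger pad.
Only numpy, scipy, OpenCV 4.12 (cv2) and the standard library are available. Lean on these libraries where they do the work, as an engineer would, in place of code of your own. Each camera call takes 0.05 s, during which the arm holds its last target. There are 200 camera calls.

### The job

Put away the mixed things standing in a row at the front edge of the bench, before you: stand the two brown glass bottles in the two-bay tray, one in each bay, the white screw-lid jar in the round dish, and the timer upright in the oblong tray, lengthwise in it. Each must stand upright on the tray's floor, inside the rim, with nothing knocked over on the way; leave the tall slim white bottle, the marker and the forceps where they are.

Things in the scene. Friction and masses are not known exactly. Their poses are not given: they have to be found in the camera images.
- amber_bottle_1: brown glass bottle with black cap, 48 mm diameter, 98 mm tall (body to about 60 mm, then a shoulder; it collides as a plain 48 mm cylinder 78 mm high), 0.09 kg, upright. Origin: centre of its underside, z up. Grip the body 40 to 60 mm above its foot. Belongs in either bay of the two-bay tray. Red-striped label; the two are interchangeable.
- amber_bottle_2: brown glass bottle with black cap, 48 mm diameter, 98 mm tall (body to about 60 mm, then a shoulder; it collides as a plain 48 mm cylinder 78 mm high), 0.09 kg, upright. Origin: centre of its underside, z up. Grip the body 40 to 60 mm above its foot. Belongs in either bay of the two-bay tray. Green-striped label; the two are interchangeable.
- cotton_jar: white screw-lid jar, 54 mm diameter (lid 52 mm), 84 mm tall, about 0.085 kg, standing upright. Origin: centre of its underside, z up. Grip it about 50 mm above its foot. It belongs in the round dish.
- timer: white desk timer with display and three buttons, 38 mm thick along its own x, 72 mm wide along its y, 58 mm tall, 0.075 kg, upright. Its face leans back; grip it across its thickness (fingers closing along its own x) about 30 mm above its foot. Origin: centre of its underside, z up. Belongs in the oblong tray, its width along the tray's length, either way round.
- bottle_tray: two-bay steel tray, fixed, 164 mm along its own x by 84 mm, rim 14 mm high, floor 4 mm thick. Origin: centre of its underside. Bays 76 mm square, centred 40 mm either side of the origin along its x (pointing roughly away from the robot). The three trays stand in a row, in any order, between two tall centrifuges (230 mm): there keep the gripper's long side along x.
- round_dish: round steel dish, fixed to the bench, 88 mm outside and about 80 mm inside diameter, rim 12 mm high, floor 4 mm thick. Origin: centre of its underside.
- oblong_tray: plain undivided steel tray, fixed to the bench, 72 mm along its own x by 110 mm along its own y (inside 64 by 102 mm), rim 14 mm high, floor 4 mm thick. Origin: centre of its underside.
- white_bottle: tall slim white bottle, 43 mm diameter, 140 mm tall, standing at the left of the bench; a bystander, to be left alone. Origin: centre of its underside.
- marker: black-and-white marker pen lying on the bench between the things, 135 mm along its own y, 17 mm thick; a bystander, to be left alone. Origin: under its middle.
- forceps: steel forceps lying on the bench between the things, 120 mm along its own y, 13 mm wide, 8 mm high; a bystander, to be left alone. Origin: under its middle.

How it is judged:
By the outcome, as a careful person would: the job done as asked, in the order asked, and still so for the second after the job is handed in, with the robot touching nothing.
It also fails if it takes over 112 s, if anything falls off the work surface, if the arm or the gripper's body presses on something with over 40 N, if the wrist force passes 120 N, or if a joint passes its speed limit or range.

## Working session

There is one attempt and no reset: what is moved stays moved. The work goes in short steps, Python scripts to look and compute and a shell command to move; the robot and the scene stay as the last step left them, time stands still between calls to the robot, and variables do not carry over. Pictures are saved under pics/ and viewed, at most 14 in all, crops included, and the job is handed in when it is done.

```bash
ls; mkdir -p pics; python3 - <<'E'
from plant import manip
import cv2,numpy as np
for n in("side","top"):
    f=manip.grab_frame(n);cv2.imwrite(f"pics/{n}0.png",f[:,:,::-1]);p=manip.camera_params(n);print(n,p)
print(manip.state())
E
```

```text
pics
plant.py
shift.py
side {'intrinsics': array([[426.4187398 ,   0.        , 253.64233501],
       [  0.        , 426.4187398 , 188.40198722],
       [  0.        ,   0.        ,   1.        ]]), 'xyz': array([0.35939623, 1.32724752, 0.61707004]), 'orientation': array([ 0.03028221, -0.03637329,  0.83666171, -0.54567128])}
top {'intrinsics': array([[389.0809631 ,   0.        , 258.49890682],
       [  0.        , 389.0809631 , 188.94952446],
       [  0.        ,   0.        ,   1.        ]]), 'xyz': array([0.36795479, 0.06939703, 1.11839531]), 'orientation': array([ 0.03826526, -0.69827491,  0.71311096, -0.04920044])}
{'time': 0.1, 'joint_pos': array([-1.23300349e+00,  5.32824650e-02,  1.61415395e+00, -1.56468327e-07,
        1.47604925e+00, -1.18984240e-01]), 'joint_vel': array([-0.00123298, -0.00134834, -0.00194191,  0.00125902,  0.0015135 ,
        0.00096472]), 'joint_efforts': array([-9.43348714e-04, -3.94901955e+01, -3.71362531e+01, -2.04887519e-04,
        3.93845068e-03, -2.52885252e-05]), 'tool_pos': array([ 0.27547817, -0.56037248,  0.23019282]), 'tool_rot': array([-9.40837566e-04,  9.74032069e-01,  2.26408110e-01, -1.03422669e-04]), 'contact_force': array([0.13319847, 0.45773222, 0.37292649]), 'ft_torque': array([0.02547081, 0.00712956, 0.0501272 ]), 'grasp_force': 0.0, 'gripper_width': 0.9988870902522928}
```

View pics/side0.png

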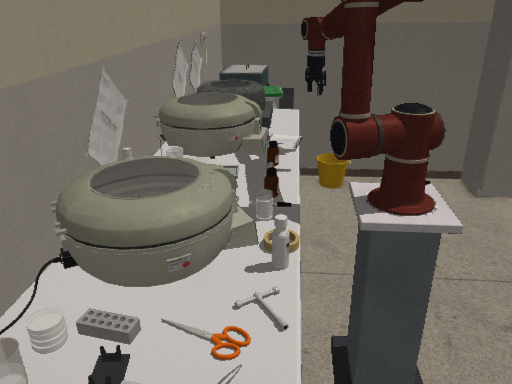

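View pics/top0.png

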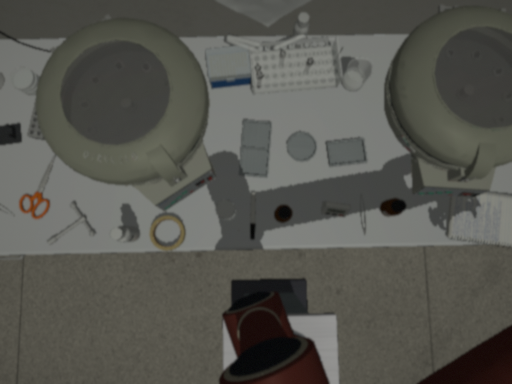

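The side view shows the two brown bottles at (272,152) and (271,183), the jar at (264,207) and the white bottle at (281,245). In the top view the trays are at (255,147), (301,146) and (346,151), with the jar at about (232,205), the bottles at (283,213) and (393,206), and the timer at about (335,210). I'll enlarge both views.

```bash
python3 - <<'E'
import cv2,numpy as np
t=cv2.imread("pics/top0.png")[110:260,205:425]
t=(255*(t/255.)**0.5).astype(np.uint8)
cv2.imwrite("pics/topc.png",cv2.resize(t,None,fx=3.6,fy=3.6,interpolation=cv2.INTER_CUBIC))
t=cv2.imread("pics/side0.png")[125:275,180:320]
t=(255*(t/255.)**0.6).astype(np.uint8)
cv2.imwrite("pics/sidec.png",cv2.resize(t,None,fx=4,fy=4,interpolation=cv2.INTER_CUBIC))
E
```

```text
(no output)
```

View pics/topc.png

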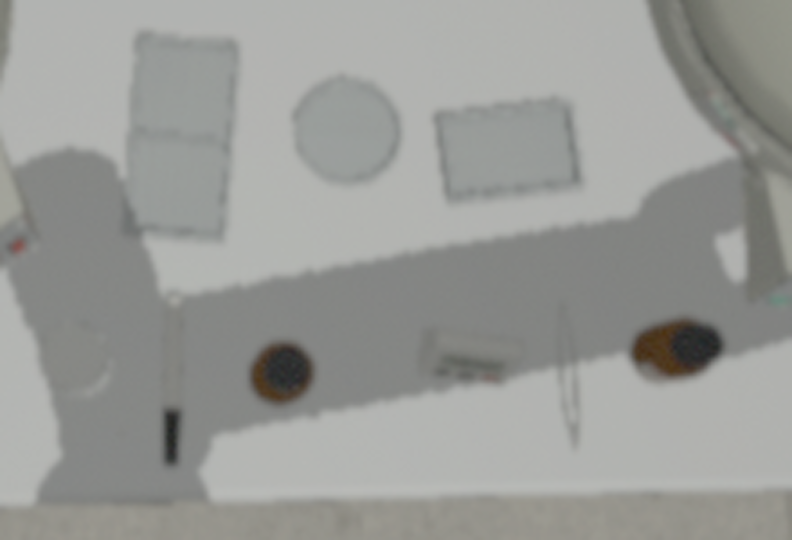

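View pics/sidec.png

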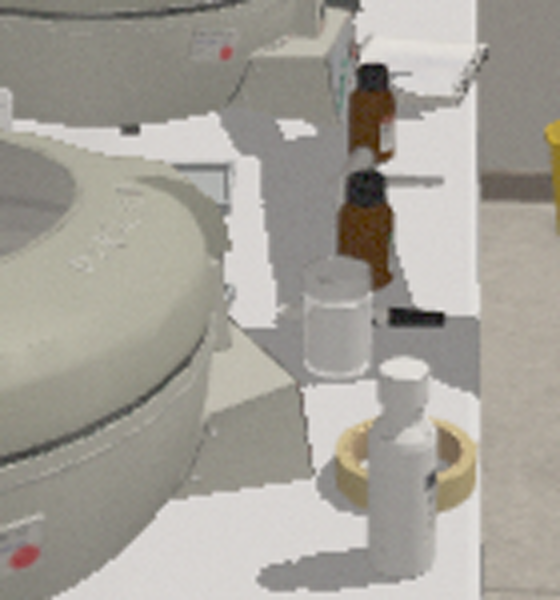

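Top crop (3.6x): trays at (185,137), (347,129) and (508,150). The bottle caps are at (288,368) and (697,345), the jar lid circle at about (75,358), the timer at about (470,357), the marker at x≈172 and the forceps at x≈570. The side crop (4x) shows the jar lid at about (339,275) and the bottle caps at (373,78) and (366,188); the timer is hidden behind the bottles.

```bash
cat > h.py <<'E'
import numpy as np,cv2
from plant import manip
from scipy.spatial.transform import Rotation as R
CP={n:manip.camera_params(n) for n in("side","top")}
def ray(n,u,v):
    p=CP[n];d=np.linalg.inv(p["intrinsics"])@[u,v,1];q=p["orientation"]
    return p["xyz"],R.from_quat([*q[1:],q[0]]).as_matrix()@(d/np.linalg.norm(d))
def plane(n,u,v,z):
    o,d=ray(n,u,v);return o+d*(z-o[2])/d[2]
def proj(n,P):
    p=CP[n];q=p["orientation"];c=p["intrinsics"]@(R.from_quat([*q[1:],q[0]]).as_matrix().T@(np.array(P)-p["xyz"]));return c[:2]/c[2]
def tri(a,b):
    (o1,d1),(o2,d2)=ray("top",*a),ray("side",*b)
    s=np.linalg.lstsq(np.c_[d1,-d2],o2-o1,rcond=None)[0]
    A,B=o1+s[0]*d1,o2+s[1]*d2
    return (A+B)/2,np.linalg.norm(A-B)
def blob(m,c,r=25):
    "largest contour of mask m within r px of c"
    w=np.zeros_like(m);u,v=map(int,c);w[v-r:v+r,u-r:u+r]=m[v-r:v+r,u-r:u+r]
    return max(cv2.findContours(w,0,1)[0],key=cv2.contourArea)
def say(n,tgt,yaw=None):
    "tool-frame shift from the measured pose to tgt"
    s=manip.state();q=s["tool_rot"];M=R.from_quat([*q[1:],q[0]]).as_matrix()
    print(n,np.round(M.T@(np.array(tgt)-s["tool_pos"]),4))
E
python3 - <<'E'
from h import *
np.set_printoptions(precision=4,suppress=True)
T=cv2.imread("pics/top0.png");S=cv2.imread("pics/side0.png")
dt=(T.max(2)<45).astype(np.uint8);ds=(S.max(2)<50).astype(np.uint8)
for nm,a,b in(("A",(285,212),(271,172)),("B",(398,206),(273,144))):
    ca=cv2.minEnclosingCircle(blob(dt,a,9));cb=cv2.minAreaRect(blob(ds,b,8))
    x,y,w,h=cv2.boundingRect(blob(ds,b,8))
    print(nm,ca,cb,tri(ca[0],(x+w/2-.5,y+2)))
# brown foot
hsv=cv2.cvtColor(S,cv2.COLOR_BGR2HSV);br=((hsv[...,1]>120)&(hsv[...,2]>25)&(hsv[...,0]<20)).astype(np.uint8)
for b in((271,187),(273,156)):
    x,y,w,h=cv2.boundingRect(blob(br,b,14));print("brown",x,y,w,h,"foot front on z=0:",plane("side",x+w/2,y+h,0))
print("jar lid",tri((225.4,209.2),(264.4,193.5)),plane("top",225.4,209.2,.084),plane("side",264.4,193.5,.084))
# trays: corners in topc -> rim at z .014
g=cv2.cvtColor(T,cv2.COLOR_BGR2HSV)
print(T[140,255],T[147,301],T[150,346],T[130,320],T[150,278],T[205,300])
m=((T.astype(int).max(2)<138)&(T.max(2)>0)).astype(np.uint8)
b=cv2.GaussianBlur(T,(3,3),0).astype(int)
m=((b[...,1]<(b[130,320,1]+b[150,346,1])//2)).astype(np.uint8)
for nm,c,r in(("bottle",(255,147),32),("dish",(301,146),22),("oblong",(346,151),23)):
    k=blob(m,c,r);(u,v),(w,h),a=rc=cv2.minAreaRect(k)
    P=[plane("top",*p,.014)[:2] for p in cv2.boxPoints(rc)]
    print(nm,rc,cv2.minEnclosingCircle(k),plane("top",u,v,.014),"sides",np.diff(P,axis=0),np.linalg.norm(np.diff(P,axis=0),axis=1))
for u,v in((425,330),(522,345),(510,383),(425,375),(440,352),(505,362)):
    print("timer",plane("top",(u+.5)/3.6+204.5,(v+.5)/3.6+109.5,.058))
for u,v in((172,298),(172,465),(563,305),(575,450)):
    print("marker/forceps",plane("top",(u+.5)/3.6+204.5,(v+.5)/3.6+109.5,.01))
E
```

```text
A ((282.7799987792969, 213.22000122070312), 8.909467697143555) ((271.0, 173.0), (12.0, 12.0), 90.0) (array([ 0.4309, -0.01  ,  0.0989]), np.float64(0.0034384503935471185))
B ((396.0333251953125, 206.5), 9.625652313232422) ((273.0, 146.0), (10.0, 10.0), 90.0) (array([ 0.4414, -0.3115,  0.0941]), np.float64(0.000750529061032345))
brown 265 176 13 21 foot front on z=0: [0.4298 0.     0.    ]
brown 268 147 11 18 foot front on z=0: [ 0.439  -0.3116  0.    ]
jar lid (array([0.4443, 0.1416, 0.0769]), np.float64(0.0003993229872846858)) [0.444  0.1411 0.084 ] [0.443  0.1572 0.084 ]
[95 97 92] [95 97 93] [93 96 92] [123 127 125] [125 128 126] [69 71 69]
bottle ((246.3940887451172, 148.87646484375), (46.47807693481445, 61.66399383544922), 4.39870548248291) ((246.0, 149.0), 37.01361083984375) [0.6228 0.0833 0.014 ] sides [[ 0.1816 -0.0156]
 [-0.0131 -0.1353]
 [-0.1815  0.0183]] [0.1823 0.136  0.1824]
dish ((301.2500305175781, 145.75001525878906), (31.11269760131836, 28.991374969482422), 45.0) ((300.8125, 145.80624389648438), 15.90993595123291) [ 0.6291 -0.0762  0.014 ] sides [[ 0.0602 -0.0618]
 [-0.0669 -0.0617]
 [-0.0593  0.0618]] [0.0862 0.091  0.0857]
oblong ((345.7923278808594, 151.33847045898438), (27.41167449951172, 40.43532180786133), 82.87498474121094) ((345.90777587890625, 150.70388793945312), 23.050037384033203) [ 0.6101 -0.2052  0.014 ] sides [[ 0.0128 -0.1182]
 [-0.0809 -0.0054]
 [-0.0125  0.1172]] [0.1189 0.0811 0.1178]
timer [ 0.462  -0.1238  0.058 ]
timer [ 0.449  -0.1973  0.058 ]
timer [ 0.4204 -0.1867  0.058 ]
timer [ 0.4278 -0.1223  0.058 ]
timer [ 0.445  -0.1345  0.058 ]
timer [ 0.4364 -0.1837  0.058 ]
marker/forceps [0.496  0.0684 0.01  ]
marker/forceps [0.3641 0.071  0.01  ]
marker/forceps [ 0.484  -0.2439  0.01  ]
marker/forceps [ 0.3689 -0.2471  0.01  ]
```

Units first: shifts go in shares of 0.4 m and turns go in shares of 2 rad. So -0.186 rad / 2 = -0.093.

```bash
python3 - <<'E'
from h import *
np.set_printoptions(precision=4,suppress=True)
T=cv2.imread("pics/top0.png")
# caps: least saturated dark pixels
sat=T.max(2).astype(int)-T.min(2)
m=((T.max(2)<60)&(sat<14)).astype(np.uint8)
for c,s in(((284,212),(271,167)),((398,206),(273,141))):
    k=blob(m,c,12);e=cv2.minEnclosingCircle(k);M=cv2.moments(k);u=(M["m10"]/M["m00"],M["m01"]/M["m00"])
    print("cap",e,u,plane("top",*u,.098),[ (tri(u,(s[0],s[1]+d))[0]) for d in(0,2)],"side at .098",[plane("side",s[0],s[1]+d,.098) for d in(0,2,3)])
f=lambda u,v:((u+.5)/3.6+204.5,(v+.5)/3.6+109.5)
for nm,C in(("tray",[(137,33),(238,40),(222,240),(127,230)]),("obl",[(435,113),(570,98),(580,187),(450,200)])):
    P=np.array([plane("top",*f(*c),.014)[:2] for c in C]);print(nm,P.tolist(),"mean",P.mean(0),"mids",[(P[i]+P[(i+1)%4])/2 for i in range(4)])
hs=cv2.HoughCircles(cv2.createCLAHE(4).apply(cv2.cvtColor(T,6))[190:230,205:250].copy() if 0 else cv2.resize(cv2.cvtColor(T,6)[185:235,203:248],None,fx=4,fy=4,interpolation=cv2.INTER_CUBIC),cv2.HOUGH_GRADIENT,1,40,param1=30,param2=12,minRadius=30,maxRadius=45)
if hs is not None:
  for u,v,r in hs[0][:3]: a=((u+.5)/4-.5+203,(v+.5)/4-.5+185);print("jar",a,r/4,plane("top",*a,.084))
for z in(.0,.084):print(proj("side",(.444,.141,z)),proj("top",(.444,.141,z)))
E
python3 shift.py '[[1, 0, 0, 0, 0, 0, -0.093], [1, 0, 0, 0, 0, 0, -0.093], [1, 0, 0, 0, 0, 0, -0.093], [1, 0, 0, 0, 0, 0, -0.093], [1, 0, 0, 0, 0, 0, -0.0925]]'
python3 shift.py '[[1, 0, 0, 0, 0, 0, -0.0925]]'
```

```text
cap ((282.69232177734375, 213.3076934814453), 9.878049850463867) (282.8467792370231, 213.09693558474044) [ 0.4296 -0.0103  0.098 ] [array([ 0.4309, -0.0096,  0.1062]), array([ 0.4311, -0.0102,  0.0988])] side at .098 [array([ 0.4339, -0.0314,  0.098 ]), array([ 0.4328, -0.0126,  0.098 ]), array([ 0.4323, -0.0033,  0.098 ])]
cap ((395.7704772949219, 203.5737762451172), 10.788155555725098) (397.67397260273975, 204.58356164383562) [ 0.4457 -0.3147  0.098 ] [array([ 0.4436, -0.3132,  0.102 ]), array([ 0.4441, -0.3168,  0.0925])] side at .098 [array([ 0.4425, -0.3257,  0.098 ]), array([ 0.4411, -0.2993,  0.098 ]), array([ 0.4405, -0.2864,  0.098 ])]
tray [[0.7127936827028005, 0.09246566006457455], [0.7054945634638032, 0.010528951454479463], [0.5413253879334088, 0.027545176196945936], [0.5508895570827704, 0.10317661548533935]] mean [0.6276 0.0584] mids [array([0.7091, 0.0515]), array([0.6234, 0.019 ]), array([0.5461, 0.0654]), array([0.6318, 0.0978])]
obl [[0.6418673303139185, -0.14734783797476048], [0.6522996349510224, -0.2576746454161922], [0.5788049529122181, -0.26170043451281644], [0.5702074837767219, -0.15632952435375522]] mean [ 0.6108 -0.2058] mids [array([ 0.6471, -0.2025]), array([ 0.6156, -0.2597]), array([ 0.5745, -0.209 ]), array([ 0.606 , -0.1518])]
jar (np.float32(225.0), np.float32(208.25)) 10.0 [0.4466 0.1422 0.084 ]
jar (np.float32(205.25), np.float32(208.0)) 9.975 [0.4483 0.1946 0.084 ]
[264.4738 215.762 ] [227.5037 211.3046]
[264.4532 191.3077] [225.4532 209.2005]
time: 0.72
tool_pos: [0.2755, -0.5605, 0.2305]
tool_rot: [-0.001, 0.767, 0.641, 0.0]
contact_force: [0.2, -0.1, 0.7]
gripper_width: 1.001
grasp_force: 0.0
time: 0.85
tool_pos: [0.2755, -0.5606, 0.2305]
tool_rot: [-0.001, 0.705, 0.709, 0.0]
contact_force: [-0.7, -0.4, 0.4]
gripper_width: 0.999
grasp_force: 0.0
```

```bash
python3 - <<'E'
import cv2,numpy as np
g=lambda t:(255*(t/255.)**0.5).astype(np.uint8)
a=cv2.resize(g(cv2.imread("pics/top0.png")[140:240,350:470]),None,fx=4,fy=4,interpolation=2)
b=cv2.resize(g(cv2.imread("pics/side0.png")[125:195,240:310]),None,fx=4,fy=4,interpolation=2)
o=np.zeros((400,770,3),np.uint8);o[:,:480]=a;o[:280,490:]=b
cv2.imwrite("pics/base.png",o)
E
```

```text
(no output)
```

View pics/base.png

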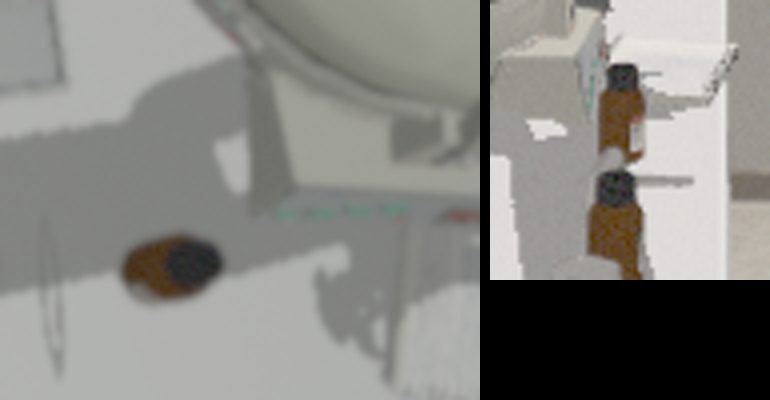

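The base.png left half shows bottle B's cap at (195,263) and the centrifuge's foot corner at (250,215). That corner is about y −0.37, so it clears the gripper. I'm moving over bottle B.

Converted, 0.049 m / 0.4 = 0.1225, 0.0335 m / 0.4 = 0.0838.

```bash
python3 shift.py '[[1, 0.1225, 0.0838, 0.04, 0, 0, 0], [1, 0.1225, 0.0838, 0.04, 0, 0, 0], [1, 0.1225, 0.0838, 0.04, 0, 0, 0], [1, 0.1225, 0.0838, 0.04, 0, 0, 0], [1, 0.1225, 0.0838, 0.04, 0, 0, 0]]'; python3 shift.py '[[1, 0, 0, 0, 0, 0, 0], [1, 0, 0, 0, 0, 0, 0]]'
python3 - <<'E'
from h import *
for n in("side","top"):cv2.imwrite(f"pics/{n}1.png",manip.grab_frame(n)[:,:,::-1])
print(manip.state()["tool_rot"],manip.state()["joint_pos"])
say("B",(.443,-.315,.033))
g=lambda t:(255*(t/255.)**0.5).astype(np.uint8)
a=cv2.resize(g(cv2.imread("pics/top1.png")[180:250,205:405]),None,fx=4,fy=4,interpolation=2)
b=cv2.resize(g(cv2.imread("pics/side1.png")[110:190,200:320]),None,fx=4,fy=4,interpolation=2)
o=np.zeros((600,800,3),np.uint8);o[:280]=a;o[280:,:480]=b[:320]
cv2.imwrite("pics/c1.png",o)
E
```

```text
time: 1.48
tool_pos: [0.4438, -0.314, 0.1504]
tool_rot: [-0.0, 0.707, 0.707, 0.0]
contact_force: [-0.1, -0.5, 0.7]
gripper_width: 1.001
grasp_force: 0.0
time: 1.72
tool_pos: [0.443, -0.316, 0.1512]
tool_rot: [-0.0, 0.707, 0.707, -0.0]
contact_force: [-0.0, -0.2, -0.6]
gripper_width: 1.0
grasp_force: 0.0
[ 4.43529874e-04  7.07654940e-01  7.06558042e-01 -1.47598021e-04] [-7.58012546e-01 -7.70406528e-02  1.87713430e+00 -3.28726085e-04
  1.34062062e+00 -7.56386439e-01]
B [2.300e-03 1.000e-04 1.188e-01]
```

View pics/c1.png

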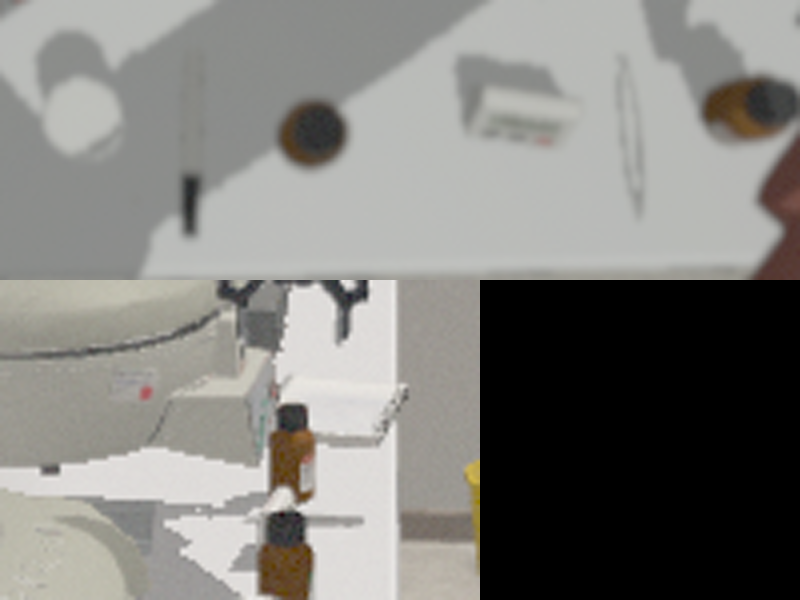

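The lit view shows the jar lid at about (83,116), A's cap at (318,128), the timer top at about (525,113), and the gripper centred over B in the side view. I'm descending on B and gripping.

Converted, 0.03 m / 0.4 = 0.075, 0.002 m / 0.4 = 0.005.

```bash
python3 shift.py '[[1, 0.005, 0, 0.075, 0, 0, 0], [1, 0, 0, 0.075, 0, 0, 0], [1, 0, 0, 0.075, 0, 0, 0], [1, 0, 0, 0.07, 0, 0, 0], [1, 0, 0, 0, 0, 0, 0]]'; python3 shift.py '[[0, 0, 0, 0, 0, 0, 0], [0, 0, 0, 0, 0, 0, 0], [0, 0, 0, 0, 0, 0, 0], [0, 0, 0, 0, 0, 0, 0], [0, 0, 0, 0, 0, 0, 0]]'
python3 - <<'E'
from h import *
np.set_printoptions(precision=4,suppress=True)
T=cv2.imread("pics/top1.png");H=cv2.cvtColor(T,cv2.COLOR_BGR2HSV)
f=lambda u,v:((u+.5)/4+204.5,(v+.5)/4+179.5)
print("jar",plane("top",*f(83,116),.084),"A",plane("top",*f(318,128),.098))
for c in((487,86),(582,97),(572,145),(470,132),(573,125),(478,113)):
    print("timer",c,plane("top",*f(*c),.058)[:2],plane("top",*f(*c),0)[:2])
print(T[205:218,318:352,1])
E
```

```text
time: 2.45
tool_pos: [0.4411, -0.3138, 0.0312]
tool_rot: [-0.002, 0.708, 0.706, -0.0]
contact_force: [-0.4, 1.1, 0.3]
gripper_width: 1.003
grasp_force: 0.0
time: 3.08
tool_pos: [0.4443, -0.3152, 0.0354]
tool_rot: [0.002, 0.707, 0.707, -0.0]
contact_force: [-0.9, -1.5, 5.3]
gripper_width: 0.552
grasp_force: 61.7
jar [0.4455 0.1412 0.084 ] A [ 0.4334 -0.0138  0.098 ]
timer (487, 86) [ 0.4623 -0.1339] [ 0.4675 -0.145 ]
timer (582, 97) [ 0.4534 -0.1989] [ 0.4581 -0.2135]
timer (572, 145) [ 0.4207 -0.1903] [ 0.4236 -0.2045]
timer (470, 132) [ 0.431  -0.1209] [ 0.4345 -0.1313]
timer (573, 125) [ 0.4343 -0.1917] [ 0.438 -0.206]
timer (478, 113) [ 0.4439 -0.1269] [ 0.4481 -0.1377]
[[135 122  95  76  67  64  72  95 123 138 141 143 143 141 141 141 140 140
  138 138 136 134 133 131 130 128 126 126 126 125 123 123 126 133]
 [136 125  97  75  67  67  78 100 120 132 135 136 138 138 139 139 140 140
  140 140 140 139 139 139 137 138 137 136 136 133 132 130 129 133]
 [137 125  97  73  67  73  88 105 117 121 122 123 125 125 126 128 130 133
  136 137 137 138 139 139 139 140 141 140 140 140 139 135 130 
[... 715 characters left out ...]
 137 130 116 114 117 113 100  86  80  79  88  99 100  90  84  83  84
   90  95  93  91  87  87  89  92 100 110 118 125 132 136 137 137]
 [139 138 135 128 126 126 122 113 105 100 102 107 109 105  92  83  81  81
   91 100  95  87  81  81  85  96 107 116 122 130 134 136 137 137]
 [138 138 138 136 134 134 133 128 124 123 124 126 125 119 111 104 101 101
  105 106  97  86  79  77  82  99 112 120 126 133 136 136 137 137]
 [139 139 138 138 138 137 137 137 135 135 135 135 134 131 129 126 124 123
  121 118 112 107 101  97 100 110 119 125 130 135 137 137 137 137]
 [139 139 140 138 138 139 138 139 138 138 137 138 138 136 136 134 135 135
  132 129 128 126 124 122 122 125 128 131 135 137 137 137 137 137]]
```

Converted, 0.06 m / 0.4 = 0.15, -0.055 m / 0.4 = -0.1375.

```bash
python3 shift.py '[[0, 0, 0, -0.1, 0, 0, 0], [0, 0, 0, -0.1375, 0, 0, 0], [0, 0, 0, -0.0875, 0, 0, 0], [0, 0.1375, 0, 0, 0, 0, 0], [0, 0.15, 0, 0, 0, 0, 0]]'; python3 shift.py '[[0, 0.15, 0, 0, 0, 0, 0], [0, 0.15, 0, 0, 0, 0, 0], [0, 0.15, 0, 0, 0, 0, 0], [0, 0.1375, 0.05, 0, 0, 0, 0], [0, 0.05, 0.125, 0, 0, 0, 0]]'; python3 shift.py '[[0, 0, 0.1375, 0, 0, 0, 0], [0, 0, 0.1375, 0, 0, 0, 0], [0, 0, 0.1088, 0, 0, 0, 0], [0, 0, 0, 0, 0, 0, 0], [0, 0, 0, 0, 0, 0, 0]]'
python3 - <<'E'
from h import *
for n in("side","top"):cv2.imwrite(f"pics/{n}2.png",manip.grab_frame(n)[:,:,::-1])
say("far bay",(.6675,.055,.155))
g=lambda t:(255*(t/255.)**0.5).astype(np.uint8)
a=cv2.resize(g(cv2.imread("pics/top2.png")[100:250,205:405]),None,fx=4,fy=4,interpolation=2)
cv2.imwrite("pics/c2.png",a)
E
```

```text
time: 3.7
tool_pos: [0.4433, -0.1981, 0.1642]
tool_rot: [0.001, 0.708, 0.706, 0.0]
contact_force: [0.1, -0.3, -1.4]
gripper_width: 0.548
grasp_force: 61.8
time: 4.32
tool_pos: [0.5125, 0.0593, 0.1634]
tool_rot: [0.0, 0.706, 0.709, 0.0]
contact_force: [0.2, -1.4, -0.9]
gripper_width: 0.55
grasp_force: 62.0
time: 4.95
tool_pos: [0.6657, 0.0563, 0.1627]
tool_rot: [-0.001, 0.707, 0.707, -0.001]
contact_force: [-1.3, 0.5, -0.7]
gripper_width: 0.551
grasp_force: 62.1
far bay [-0.0012  0.002   0.0083]
```

View pics/c2.png

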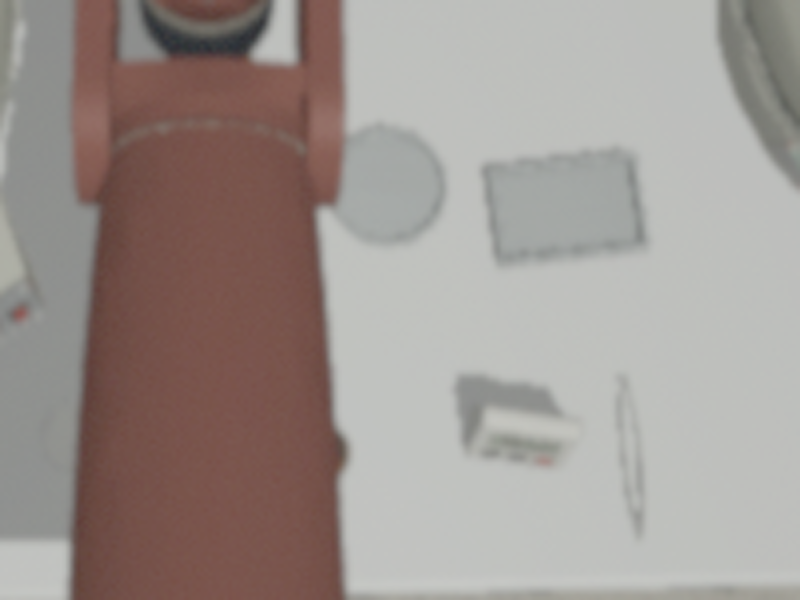

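The arm hides the tray bays here. The dish shows at (388,184) and the oblong tray at about (565,205). I'm lowering.

Converted, 0.045 m / 0.4 = 0.1125, -0.001 m / 0.4 = -0.0025.

```bash
python3 shift.py '[[0, -0.0025, 0.0038, 0.1125, 0, 0, 0], [0, 0, 0, 0.1125, 0, 0, 0], [0, 0, 0, 0.05, 0, 0, 0], [0, 0, 0, 0.025, 0, 0, 0], [0, 0, 0, 0, 0, 0, 0]]'; python3 shift.py '[[0, 0, 0, 0.0075, 0, 0, 0], [0, 0, 0, 0, 0, 0, 0]]';python3 shift.py '[[0, 0, 0, 0.005, 0, 0, 0], [0, 0, 0, 0, 0, 0, 0]]';python3 shift.py '[[0, 0, 0, 0.0038, 0, 0, 0], [0, 0, 0, 0, 0, 0, 0]]'
```

```text
time: 5.68
tool_pos: [0.6685, 0.0551, 0.0441]
tool_rot: [0.0, 0.707, 0.707, 0.0]
contact_force: [0.2, -0.3, -0.7]
gripper_width: 0.546
grasp_force: 62.1
time: 5.92
tool_pos: [0.669, 0.0551, 0.0416]
tool_rot: [0.001, 0.707, 0.707, 0.001]
contact_force: [-0.2, -0.1, -0.3]
gripper_width: 0.549
grasp_force: 62.1
time: 6.18
tool_pos: [0.669, 0.0552, 0.0395]
tool_rot: [0.001, 0.707, 0.707, 0.001]
contact_force: [-1.2, 0.1, 3.8]
gripper_width: 0.548
grasp_force: 62.2
time: 6.42
tool_pos: [0.669, 0.0552, 0.0395]
tool_rot: [0.0, 0.707, 0.707, 0.0]
contact_force: [-4.2, -0.1, 10.5]
gripper_width: 0.553
grasp_force: 62.8
```

Converted, -0.0015 m / 0.4 = -0.0038.

```bash
python3 shift.py '[[0, 0, 0, -0.0038, 0, 0, 0], [0.7, 0, 0, 0, 0, 0, 0], [0.7, 0, 0, 0, 0, 0, 0], [0.8, 0, 0, 0, 0, 0, 0], [0.8, 0, 0, 0, 0, 0, 0]]';python3 shift.py '[[0.8, 0, 0, -0.075, 0, 0, 0], [0.8, 0, 0, -0.1, 0, 0, 0], [1, 0, 0, -0.125, 0, 0, 0], [1, 0, -0.15, -0.025, 0, 0, 0], [1, 0, -0.15, 0, 0, 0, 0]]';python3 shift.py '[[1, -0.0875, -0.15, 0, 0, 0, 0], [1, -0.0875, -0.1388, 0, 0, 0, 0], [1, 0, 0, 0, 0, 0, 0], [1, 0, 0, 0, 0, 0, 0]]'
python3 - <<'E'
from h import *
for n in("side","top"):cv2.imwrite(f"pics/{n}3.png",manip.grab_frame(n)[:,:,::-1])
say("A",(.432,-.0125,.033))
g=lambda t:(255*(t/255.)**0.5).astype(np.uint8)
a=cv2.resize(g(cv2.imread("pics/top3.png")[100:250,205:405]),None,fx=4,fy=4,interpolation=2)
cv2.imwrite("pics/c3.png",a)
E
```

```text
time: 7.05
tool_pos: [0.668, 0.0551, 0.038]
tool_rot: [-0.0, 0.707, 0.707, -0.0]
contact_force: [-0.2, -0.3, -0.3]
gripper_width: 0.802
grasp_force: 0.0
time: 7.68
tool_pos: [0.5482, 0.055, 0.1704]
tool_rot: [0.001, 0.707, 0.707, 0.001]
contact_force: [-0.5, 0.1, -0.5]
gripper_width: 0.997
grasp_force: 0.0
time: 8.18
tool_pos: [0.4418, -0.0098, 0.1689]
tool_rot: [0.001, 0.707, 0.707, 0.001]
contact_force: [0.5, -0.3, 0.2]
gripper_width: 0.998
grasp_force: 0.0
A [-0.003  -0.0106  0.1359]
```

View pics/c3.png

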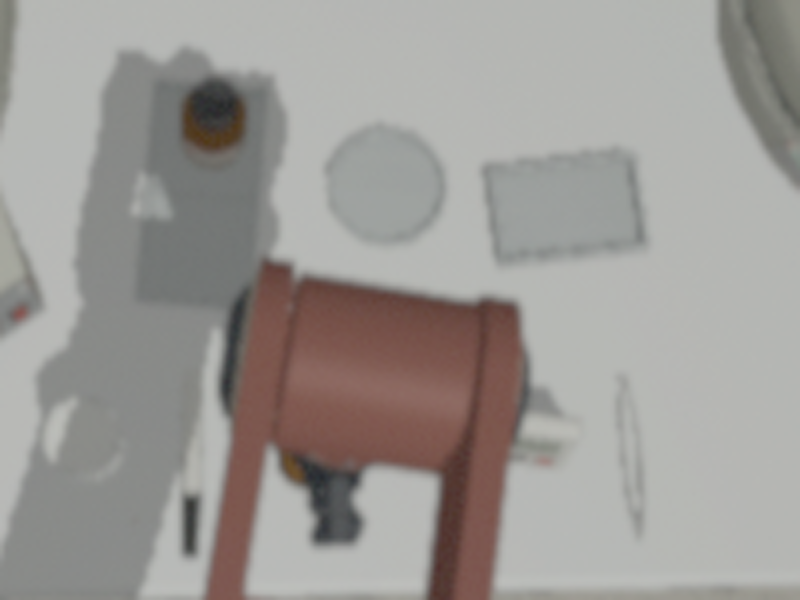

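Bottle B stands in the far bay, its foot at about (213,142) in c3. On to bottle A.

Converted, 0.05 m / 0.4 = 0.125, -0.003 m / 0.4 = -0.0075.

```bash
python3 shift.py '[[1, -0.0075, -0.0263, 0, 0, 0, 0], [1, 0, 0, 0.125, 0, 0, 0], [1, 0, 0, 0.125, 0, 0, 0], [1, 0, 0, 0.0875, 0, 0, 0], [1, 0, 0, 0, 0, 0, 0]]'; python3 shift.py '[[0, 0, 0, 0, 0, 0, 0], [0, 0, 0, 0, 0, 0, 0], [0, 0, 0, 0, 0, 0, 0], [0, 0, 0, 0, 0, 0, 0], [0, 0, 0, 0, 0, 0, 0]]'
python3 - <<'E'
from h import *
np.set_printoptions(precision=4,suppress=True)
f=lambda u,v:((u+.5)/4+204.5,(v+.5)/4+99.5)
for n,z,C in(("dish",.012,[(325,184),(445,184),(386,123),(386,244)]),("obl",.014,[(485,163),(633,150),(645,243),(498,265)]),("tray",.014,[(153,80),(274,80),(137,300),(258,305)]),("Bcap",.098,[(217,103)]),("jar",.084,[(84,437)]),("Bfoot",.0,[(213,142)])):
    P=np.array([plane("top",*f(*c),z)[:2] for c in C]);print(n,P.tolist(),P.mean(0))
E
```

```text
time: 8.9
tool_pos: [0.4279, -0.012, 0.0303]
tool_rot: [-0.003, 0.707, 0.707, -0.002]
contact_force: [-0.0, 0.4, 0.9]
gripper_width: 1.002
grasp_force: 0.0
time: 9.52
tool_pos: [0.4329, -0.0131, 0.0357]
tool_rot: [0.002, 0.707, 0.707, 0.001]
contact_force: [0.6, 0.1, 7.0]
gripper_width: 0.545
grasp_force: 61.6
dish [[0.6308029983712762, -0.03167390186855823], [0.6291833398796408, -0.119129008203987], [0.675545931385326, -0.07772251703833924], [0.5856000578634943, -0.07453127384152136]] [ 0.6303 -0.0758]
obl [[0.6437907550540525, -0.14860819873342912], [0.6515157180016992, -0.25734602244013566], [0.5823555821519301, -0.2622639603879396], [0.5682406352988297, -0.1547518682422982]] [ 0.6115 -0.2057]
tray [[0.7103148379422345, 0.09197975656978054], [0.7087640174133283, 0.0034863707666023813], [0.5477573252218935, 0.10621682447804082], [0.5424175772352129, 0.01941041186696566]] [0.6273 0.0553]
Bcap [[0.667532680968566, 0.04739089543096117]] [0.6675 0.0474]
jar [[0.44485716931050173, 0.14053373135511843]] [0.4449 0.1405]
Bfoot [[0.6667999799245927, 0.048875918408163826]] [0.6668 0.0489]
```

Converted, 0.055 m / 0.4 = 0.1375, -0.02 m / 0.4 = -0.05.

```bash
python3 shift.py '[[0, 0, 0, -0.1, 0, 0, 0], [0, 0, 0, -0.125, 0, 0, 0], [0, 0.0875, 0.05, -0.05, 0, 0, 0], [0, 0.0938, 0.1125, 0, 0, 0, 0], [0, 0, 0.1375, 0, 0, 0, 0]]'; python3 shift.py '[[0, 0, 0.09, 0, 0, 0, 0], [0, 0, 0, 0, 0, 0, 0], [0, 0, 0, 0, 0, 0, 0]]'
python3 - <<'E'
from h import *
say("near bay",(.5872,.060,.037))
E
```

```text
time: 10.15
tool_pos: [0.5521, 0.0622, 0.1446]
tool_rot: [0.001, 0.706, 0.708, 0.001]
contact_force: [0.4, 0.2, -0.0]
gripper_width: 0.549
grasp_force: 62.0
time: 10.52
tool_pos: [0.5861, 0.0598, 0.143]
tool_rot: [-0.0, 0.707, 0.707, -0.0]
contact_force: [0.0, -0.2, -1.5]
gripper_width: 0.55
grasp_force: 62.2
near bay [0.0002 0.0013 0.106 ]
```

Converted, 0.04 m / 0.4 = 0.1, 0.015 m / 0.4 = 0.0375.

```bash
python3 shift.py '[[0, 0, 0, 0.1, 0, 0, 0], [0, 0, 0, 0.1, 0, 0, 0], [0, 0, 0, 0.0375, 0, 0, 0], [0, 0, 0, 0.015, 0, 0, 0], [0, 0, 0, 0, 0, 0, 0]]'; python3 shift.py '[[0, 0, 0, 0.005, 0, 0, 0], [0, 0, 0, 0, 0, 0, 0]]';python3 shift.py '[[0, 0, 0, 0.005, 0, 0, 0], [0, 0, 0, 0, 0, 0, 0]]'
```

```text
time: 11.15
tool_pos: [0.5875, 0.0597, 0.0435]
tool_rot: [0.001, 0.707, 0.707, 0.001]
contact_force: [0.1, -0.6, -0.1]
gripper_width: 0.549
grasp_force: 62.2
time: 11.4
tool_pos: [0.5875, 0.0598, 0.0413]
tool_rot: [0.001, 0.707, 0.707, 0.001]
contact_force: [-0.7, 0.1, -1.1]
gripper_width: 0.553
grasp_force: 62.2
time: 11.65
tool_pos: [0.5876, 0.0598, 0.0398]
tool_rot: [0.0, 0.707, 0.707, 0.0]
contact_force: [-1.0, 0.0, 4.7]
gripper_width: 0.551
grasp_force: 62.8
```

Converted, -0.05 m / 0.4 = -0.125, -0.03 m / 0.4 = -0.075.

```bash
python3 shift.py '[[0.66, 0, 0, -0.0025, 0, 0, 0], [0.68, 0, 0, 0, 0, 0, 0], [0.68, 0, 0, 0, 0, 0, 0], [0.68, 0, 0, -0.075, 0, 0, 0], [0.68, 0, 0, -0.125, 0, 0, 0]]'; python3 shift.py '[[1, 0, 0, -0.125, 0, 0, 0], [1, 0, -0.1375, 0, 0, 0, 0], [1, 0, -0.1363, 0, 0, 0, 0], [1, 0.1, -0.0825, 0, 0, 0, 0], [1, 0.1025, 0, 0, 0, 0, 0]]';  python3 shift.py '[[1, 0, 0, 0, 0, 0, 0], [1, 0, 0, 0, 0, 0, 0]]'
python3 - <<'E'
from h import *
for n in("side","top"):cv2.imwrite(f"pics/{n}4.png",manip.grab_frame(n)[:,:,::-1])
say("jar",(.445,.141,.031))
g=lambda t:(255*(t/255.)**0.5).astype(np.uint8)
a=cv2.resize(g(cv2.imread("pics/top4.png")[100:250,205:355]),None,fx=3.2,fy=3.2,interpolation=2)
b=cv2.resize(g(cv2.imread("pics/side4.png")[100:250,220:320]),None,fx=3.2,fy=3.2,interpolation=2)
cv2.imwrite("pics/c4.png",np.hstack([a,b]))
E
```

```text
time: 12.28
tool_pos: [0.5847, 0.0598, 0.1174]
tool_rot: [-0.002, 0.707, 0.707, -0.002]
contact_force: [0.5, -0.1, 0.5]
gripper_width: 0.683
grasp_force: 0.0
time: 12.9
tool_pos: [0.4423, 0.1412, 0.1689]
tool_rot: [0.0, 0.708, 0.707, 0.0]
contact_force: [0.9, -0.4, 0.1]
gripper_width: 1.001
grasp_force: 0.0
time: 13.15
tool_pos: [0.4444, 0.1405, 0.1692]
tool_rot: [0.0, 0.707, 0.707, -0.0]
contact_force: [1.0, -0.0, 0.2]
gripper_width: 1.002
grasp_force: 0.0
jar [0.001  0.0005 0.1382]
```

View pics/c4.png

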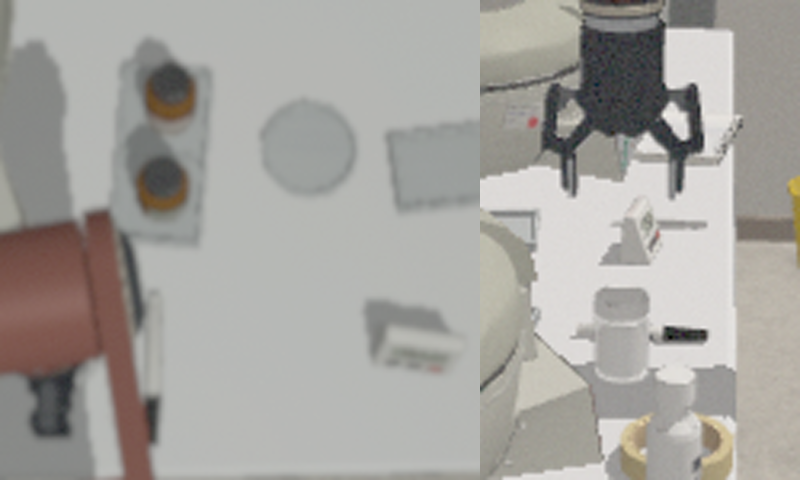

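Both bottles stand in their bays, with caps at (169,85) and (162,178). The gripper is centred over the jar, whose lid is at (622,303), and the timer profile is at about (640,232). I'm gripping the jar.

Converted, 0.04 m / 0.4 = 0.1, 0.018 m / 0.4 = 0.045.

```bash
python3 shift.py '[[1, 0.0025, 0.0013, 0.1, 0, 0, 0], [1, 0, 0, 0.1, 0, 0, 0], [1, 0, 0, 0.1, 0, 0, 0], [1, 0, 0, 0.045, 0, 0, 0], [1, 0, 0, 0, 0, 0, 0]]'; python3 shift.py '[[0, 0, 0, 0, 0, 0, 0], [0, 0, 0, 0, 0, 0, 0], [0, 0, 0, 0, 0, 0, 0], [0, 0, 0, 0, 0, 0, 0], [0, 0, 0, 0, 0, 0, 0]]'
python3 - <<'E'
from h import *
np.set_printoptions(precision=4,suppress=True)
f=lambda u,v:((u-480+.5)/3.2+219.5,(v+.5)/3.2+99.5)
for c in((622,262),(657,250),(640,258),(651,262)):print(c,plane("side",*f(*c),0))
print("top ridge",tri(((420+.5)/3.2+204.5,(328+.5)/3.2+99.5),f(641,200)))
for P in((.435,-.125,0),(.455,-.125,0),(.42,-.125,0),(.445,-.165,.058)):
    a=proj("side",P);print(P,(a-[219.5,99.5])*3.2+[480,0])
E
```

```text
time: 13.88
tool_pos: [0.4435, 0.1407, 0.0295]
tool_rot: [-0.001, 0.708, 0.707, -0.002]
contact_force: [-0.0, -0.3, 0.1]
gripper_width: 0.999
grasp_force: 0.0
time: 14.5
tool_pos: [0.4464, 0.142, 0.0332]
tool_rot: [0.001, 0.707, 0.707, 0.001]
contact_force: [-0.0, 1.1, 7.2]
gripper_width: 0.615
grasp_force: 63.3
(622, 262) [ 0.4652 -0.1347  0.    ]
(657, 250) [ 0.4263 -0.1742  0.    ]
(640, 258) [ 0.445  -0.1482  0.    ]
(651, 262) [ 0.4315 -0.137   0.    ]
top ridge (array([ 0.4513, -0.1576,  0.0694]), np.float64(0.013244408894614873))
(0.435, -0.125, 0) [647.9593 266.4347]
(0.455, -0.125, 0) [630.6961 265.9748]
(0.42, -0.125, 0) [660.9326 266.7802]
(0.445, -0.165, 0.058) [641.5853 207.08  ]
```

Converted, -0.055 m / 0.4 = -0.1375, -0.05 m / 0.4 = -0.125.

```bash
python3 shift.py '[[0, 0, 0, -0.1, 0, 0, 0], [0, -0.05, 0, -0.125, 0, 0, 0], [0, -0.1375, 0, -0.025, 0, 0, 0], [0, -0.1375, 0, 0, 0, 0, 0], [0, -0.1375, 0.05, 0, 0, 0, 0]]'; python3 shift.py '[[0, -0.0793, 0.1125, 0, 0, 0, 0], [0, 0, 0.1375, 0, 0, 0, 0], [0, 0, 0.1138, 0, 0, 0, 0], [0, 0, 0.05, 0, 0, 0, 0], [0, 0, 0, 0, 0, 0, 0]]'
python3 - <<'E'
from h import *
np.set_printoptions(precision=4,suppress=True)
f=lambda u,v:((u+.5)/3.2+204.5,(v+.5)/3.2+99.5)
for c in((169,82),(162,174)):print("cap",plane("top",*f(*c),.102))
for c in((261,147),(356,147),(309,98),(309,196)):print("dish",plane("top",*f(*c),.012))
say("dish",(.630,-.0757,.036))
E
python3 shift.py '[[0, 0, 0, 0, 0, 0, 0]]'
```

```text
time: 15.12
tool_pos: [0.4641, -0.0445, 0.1315]
tool_rot: [0.0, 0.707, 0.707, 0.0]
contact_force: [1.2, 1.0, -0.9]
gripper_width: 0.613
grasp_force: 63.3
time: 15.75
tool_pos: [0.6308, -0.0749, 0.1307]
tool_rot: [-0.0, 0.707, 0.707, -0.0]
contact_force: [-0.4, -0.2, -0.6]
gripper_width: 0.608
grasp_force: 63.4
cap [0.6667 0.0513 0.102 ]
cap [0.5881 0.0588 0.102 ]
dish [ 0.6309 -0.0327  0.012 ]
dish [ 0.6293 -0.1192  0.012 ]
dish [ 0.6758 -0.078   0.012 ]
dish [ 0.5848 -0.0748  0.012 ]
dish [-0.0009 -0.0007  0.0947]
time: 15.88
tool_pos: [0.6293, -0.0747, 0.1307]
tool_rot: [-0.001, 0.707, 0.707, -0.0]
contact_force: [-0.5, -0.6, -0.8]
gripper_width: 0.607
grasp_force: 63.4
```

Converted, 0.04 m / 0.4 = 0.1, 0.03 m / 0.4 = 0.075.

```bash
python3 shift.py '[[0, -0.0025, 0, 0.1, 0, 0, 0], [0, 0, 0, 0.075, 0, 0, 0], [0, 0, 0, 0.035, 0, 0, 0], [0, 0, 0, 0.0175, 0, 0, 0], [0, 0, 0, 0, 0, 0, 0]]'; python3 shift.py '[[0, 0, 0, 0.005, 0, 0, 0], [0, 0, 0, 0, 0, 0, 0]]';python3 shift.py '[[0, 0, 0, 0.005, 0, 0, 0], [0, 0, 0, 0, 0, 0, 0]]';python3 shift.py '[[0, 0, 0, 0.0038, 0, 0, 0], [0, 0, 0, 0, 0, 0, 0]]'
```

```text
time: 16.5
tool_pos: [0.6305, -0.076, 0.0409]
tool_rot: [0.0, 0.707, 0.707, 0.0]
contact_force: [0.0, 0.1, -1.4]
gripper_width: 0.61
grasp_force: 63.4
time: 16.75
tool_pos: [0.6309, -0.0761, 0.0392]
tool_rot: [0.001, 0.707, 0.707, 0.0]
contact_force: [0.1, 0.5, -1.3]
gripper_width: 0.614
grasp_force: 63.4
time: 17.0
tool_pos: [0.6309, -0.0761, 0.0372]
tool_rot: [0.001, 0.707, 0.707, 0.0]
contact_force: [-1.4, -0.0, 3.1]
gripper_width: 0.609
grasp_force: 63.7
time: 17.25
tool_pos: [0.631, -0.0761, 0.0372]
tool_rot: [0.0, 0.707, 0.707, 0.0]
contact_force: [-5.6, 0.6, 10.7]
gripper_width: 0.608
grasp_force: 64.6
```

Units first: shifts go in shares of 0.4 m and turns go in shares of 2 rad. So -0.05 m / 0.4 = -0.125, -0.03 m / 0.4 = -0.075.

```bash
python3 shift.py '[[0.75, 0, 0, -0.0038, 0, 0, 0], [0.8, 0, 0, 0, 0, 0, 0], [0.8, 0, 0, 0, 0, 0, 0], [0.8, 0, 0, -0.075, 0, 0, 0], [0.8, 0, 0, -0.125, 0, 0, 0]]'; python3 shift.py '[[1, 0, -0.1, -0.1, 0, 0, 0], [1, 0, -0.1375, 0, 0, 0, 0], [1, -0.075, -0.125, 0, 0, 0, 0], [1, -0.1125, -0.1025, 0, 0, 0, 0], [1, -0.045, 0, 0, 0, 0, 0.0725]]';  python3 shift.py '[[1, 0, 0, 0, 0, 0, 0], [1, 0, 0, 0, 0, 0, 0]]'
python3 - <<'E'
from h import *
for n in("side","top"):cv2.imwrite(f"pics/{n}5.png",manip.grab_frame(n)[:,:,::-1])
say("timer",(.445,-.169,.010))
g=lambda t:(255*(t/255.)**0.5).astype(np.uint8)
a=cv2.resize(g(cv2.imread("pics/top5.png")[100:250,225:375]),None,fx=3.2,fy=3.2,interpolation=2)
b=cv2.resize(g(cv2.imread("pics/side5.png")[100:250,220:320]),None,fx=3.2,fy=3.2,interpolation=2)
cv2.imwrite("pics/c5.png",np.hstack([a,b]))
E
```

```text
time: 17.88
tool_pos: [0.6282, -0.0755, 0.114]
tool_rot: [-0.003, 0.707, 0.707, -0.002]
contact_force: [1.0, 0.3, -0.4]
gripper_width: 0.801
grasp_force: 0.0
time: 18.5
tool_pos: [0.442, -0.1701, 0.1558]
tool_rot: [-0.0, 0.759, 0.651, -0.0]
contact_force: [1.4, 0.1, 0.1]
gripper_width: 1.002
grasp_force: 0.0
time: 18.75
tool_pos: [0.4445, -0.1684, 0.1562]
tool_rot: [-0.0, 0.756, 0.655, 0.0]
contact_force: [0.7, 0.9, -0.3]
gripper_width: 0.998
grasp_force: 0.0
timer [-0.0009  0.0006  0.1461]
```

View pics/c5.png

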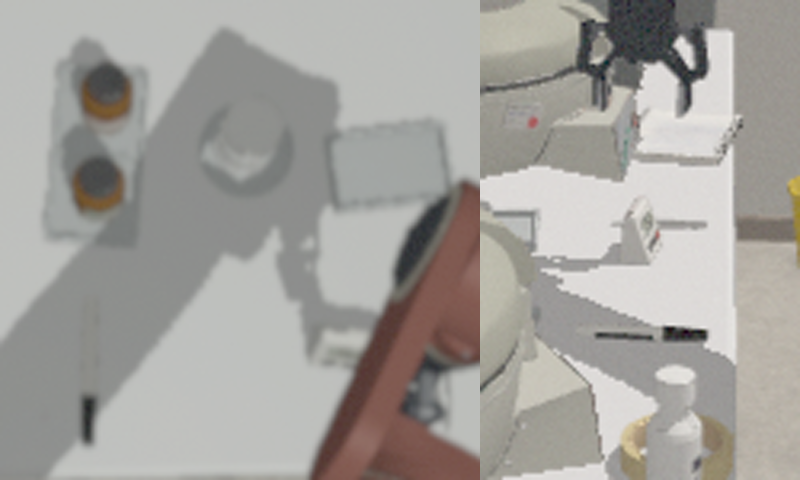

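The jar stands in the dish, its lid at (250,130), and the gripper lines up with the timer at (641,232). I'm gripping the timer.

Converted, 0.045 m / 0.4 = 0.1125, 0.04 m / 0.4 = 0.1.

```bash
python3 shift.py '[[1, 0, 0, 0.1125, 0, 0, 0], [1, 0, 0, 0.1125, 0, 0, 0], [1, 0, 0, 0.1, 0, 0, 0], [1, 0, 0, 0.0375, 0, 0, 0], [1, 0, 0, 0, 0, 0, 0]]'; python3 shift.py '[[0, 0, 0, 0, 0, 0, 0], [0, 0, 0, 0, 0, 0, 0], [0, 0, 0, 0, 0, 0, 0], [0, 0, 0, 0, 0, 0, 0], [0, 0, 0, 0, 0, 0, 0]]'; python3 shift.py '[[0, 0, 0, 0, 0, 0, 0]]'
```

```text
time: 19.48
tool_pos: [0.4441, -0.1683, 0.0108]
tool_rot: [-0.001, 0.756, 0.654, -0.0]
contact_force: [-0.3, 0.3, 0.3]
gripper_width: 0.997
grasp_force: 0.0
time: 20.1
tool_pos: [0.4456, -0.1696, 0.013]
tool_rot: [0.001, 0.757, 0.654, 0.001]
contact_force: [-0.5, 1.1, 5.9]
gripper_width: 0.359
grasp_force: 58.5
time: 20.23
tool_pos: [0.4456, -0.1696, 0.013]
tool_rot: [0.001, 0.756, 0.654, 0.001]
contact_force: [-0.4, 0.7, 5.6]
gripper_width: 0.359
grasp_force: 58.5
```

Converted, -0.055 m / 0.4 = -0.1375, -0.035 m / 0.4 = -0.0875, -0.12 rad / 2 = -0.06.

```bash
python3 shift.py '[[0, 0, 0, -0.0875, 0, 0, 0], [0, 0, 0, -0.1375, 0, 0, 0], [0, 0, 0, 0, 0, 0, -0.06], [0, 0, 0, 0, 0, 0, -0.058], [0, 0, 0, 0, 0, 0, 0]]'
python3 - <<'E'
from h import *
for n in("side","top"):cv2.imwrite(f"pics/{n}6.png",manip.grab_frame(n)[:,:,::-1])
print(manip.state()["gripper_width"])
say("obl",(.613,-.2055,.103))
E
```

```text
time: 20.85
tool_pos: [0.444, -0.1688, 0.1012]
tool_rot: [-0.0, 0.675, 0.738, -0.0]
contact_force: [-0.5, -0.6, -0.5]
gripper_width: 0.357
grasp_force: 57.6
0.3557825932552154
obl [-0.0516  0.165  -0.0021]
```

Converted, 0.0412 m / 0.4 = 0.103, -0.013 m / 0.4 = -0.0325.

```bash
python3 shift.py '[[0, -0.0325, 0.103, 0, 0, 0, 0], [0, -0.0325, 0.103, 0, 0, 0, 0], [0, -0.0325, 0.103, 0, 0, 0, 0], [0, -0.0313, 0.103, 0, 0, 0, 0], [0, 0, 0, 0, 0, 0, 0]]'; python3 shift.py '[[0, 0, 0, 0, 0, 0, 0]]'
python3 - <<'E'
from h import *
for n in("side","top"):cv2.imwrite(f"pics/{n}7.png",manip.grab_frame(n)[:,:,::-1])
say("obl",(.613,-.2055,.016))
g=lambda t:(255*(t/255.)**0.5).astype(np.uint8)
a=cv2.resize(g(cv2.imread("pics/top7.png")[80:230,270:420]),None,fx=3.2,fy=3.2,interpolation=2)
b=cv2.resize(g(cv2.imread("pics/side7.png")[80:230,180:280]),None,fx=3.2,fy=3.2,interpolation=2)
cv2.imwrite("pics/c7.png",np.hstack([a,b]))
E
```

```text
time: 21.58
tool_pos: [0.6148, -0.2056, 0.1004]
tool_rot: [-0.0, 0.674, 0.738, -0.0]
contact_force: [-0.8, 0.6, -0.5]
gripper_width: 0.359
grasp_force: 57.6
time: 21.7
tool_pos: [0.6123, -0.2049, 0.1005]
tool_rot: [-0.001, 0.674, 0.738, -0.0]
contact_force: [-0.5, -0.3, -0.2]
gripper_width: 0.358
grasp_force: 57.6
obl [-0.0007  0.0011  0.085 ]
```

View pics/c7.png

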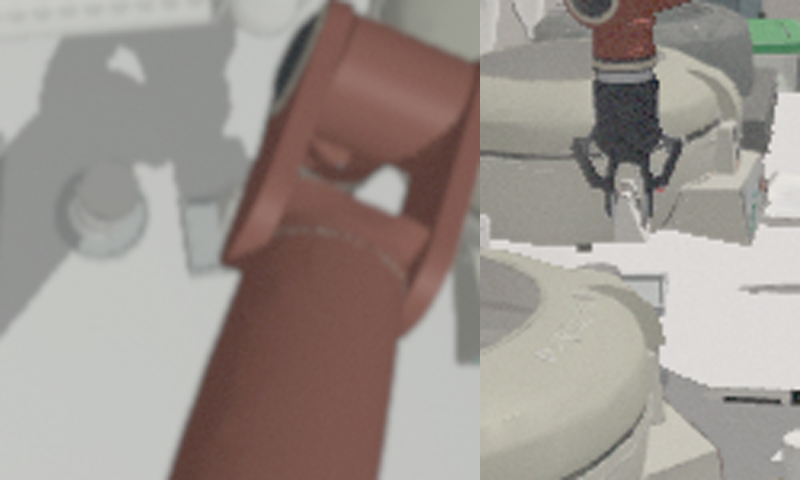

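The timer hangs upright in the grip, at about (630,205) in c7. I'm lowering it.

Converted, 0.03 m / 0.4 = 0.075, 0.012 m / 0.4 = 0.03.

```bash
python3 shift.py '[[0, 0, 0, 0.075, 0, 0, 0], [0, 0, 0, 0.075, 0, 0, 0], [0, 0, 0, 0.03, 0, 0, 0], [0, 0, 0, 0.0175, 0, 0, 0], [0, 0, 0, 0, 0, 0, 0]]'; python3 shift.py '[[0, 0, 0, 0.005, 0, 0, 0], [0, 0, 0, 0, 0, 0, 0]]';python3 shift.py '[[0, 0, 0, 0.005, 0, 0, 0], [0, 0, 0, 0, 0, 0, 0]]';python3 shift.py '[[0, 0, 0, 0.0038, 0, 0, 0], [0, 0, 0, 0, 0, 0, 0]]'
```

```text
time: 22.42
tool_pos: [0.6133, -0.2054, 0.0229]
tool_rot: [0.0, 0.674, 0.738, 0.0]
contact_force: [0.5, 0.1, -1.0]
gripper_width: 0.359
grasp_force: 57.6
time: 22.68
tool_pos: [0.6136, -0.2055, 0.0211]
tool_rot: [0.001, 0.674, 0.739, 0.0]
contact_force: [-0.1, -0.0, -1.0]
gripper_width: 0.353
grasp_force: 57.6
time: 22.92
tool_pos: [0.613, -0.2052, 0.0182]
tool_rot: [-0.0, 0.674, 0.739, -0.0]
contact_force: [0.4, 0.1, -0.6]
gripper_width: 0.359
grasp_force: 57.6
time: 23.18
tool_pos: [0.6133, -0.2053, 0.0171]
tool_rot: [0.0, 0.674, 0.739, 0.0]
contact_force: [-0.6, 1.1, 0.5]
gripper_width: 0.357
grasp_force: 58.1
```

Converted, -0.015 m / 0.4 = -0.0375, 0.0005 m / 0.4 = 0.0013.

```bash
python3 shift.py '[[0, 0, 0, 0.0013, 0, 0, 0], [0.55, 0, 0, 0, 0, 0, 0], [0.6, 0, 0, 0, 0, 0, 0], [0.65, 0, 0, 0, 0, 0, 0], [0.65, 0, 0, -0.0375, 0, 0, 0]]'; python3 shift.py '[[0.65, 0, 0, -0.125, 0, 0, 0], [0.7, 0, 0, -0.1375, 0, 0, 0], [0.7, 0, 0, -0.1375, 0, 0, 0], [0.7, 0, -0.15, 0, 0, 0, 0], [0.7, 0, -0.15, 0, 0, 0, 0]]'; python3 shift.py '[[0.7, 0, -0.15, 0, 0, 0, 0], [0.7, -0.1, -0.1125, 0, 0, 0, 0], [0.7, -0.15, 0, 0, 0, 0, 0], [0.7, -0.15, 0, 0, 0, 0, 0], [0.7, -0.125, 0, 0, 0, 0, 0]]'
python3 shift.py '[[0.7, 0, 0, 0, 0, 0, 0]]'
python3 - <<'E'
from h import *
for n in("side","top"):cv2.imwrite(f"pics/{n}8.png",manip.grab_frame(n)[:,:,::-1])
g=lambda t:(255*(t/255.)**0.5).astype(np.uint8)
a=cv2.resize(g(cv2.imread("pics/top8.png")[100:250,215:375]),None,fx=3,fy=3,interpolation=2)
b=cv2.resize(g(cv2.imread("pics/side8.png")[100:250,210:310]),None,fx=3,fy=3,interpolation=2)
cv2.imwrite("pics/c8.png",np.hstack([a,b]))
E
```

```text
time: 23.8
tool_pos: [0.6118, -0.2047, 0.0301]
tool_rot: [-0.002, 0.674, 0.739, -0.001]
contact_force: [0.1, 0.4, -0.3]
gripper_width: 0.648
grasp_force: 0.0
time: 24.42
tool_pos: [0.4933, -0.2166, 0.1941]
tool_rot: [0.002, 0.674, 0.739, 0.0]
contact_force: [-0.5, -1.3, -0.1]
gripper_width: 0.698
grasp_force: 0.0
time: 25.05
tool_pos: [0.408, -0.4373, 0.1929]
tool_rot: [0.001, 0.675, 0.738, -0.0]
contact_force: [-0.2, 0.7, 0.8]
gripper_width: 0.7
grasp_force: 0.0
time: 25.18
tool_pos: [0.4077, -0.4377, 0.192]
tool_rot: [0.0, 0.675, 0.737, -0.0]
contact_force: [-0.0, 0.3, -1.4]
gripper_width: 0.696
grasp_force: 0.0
```

View pics/c8.png

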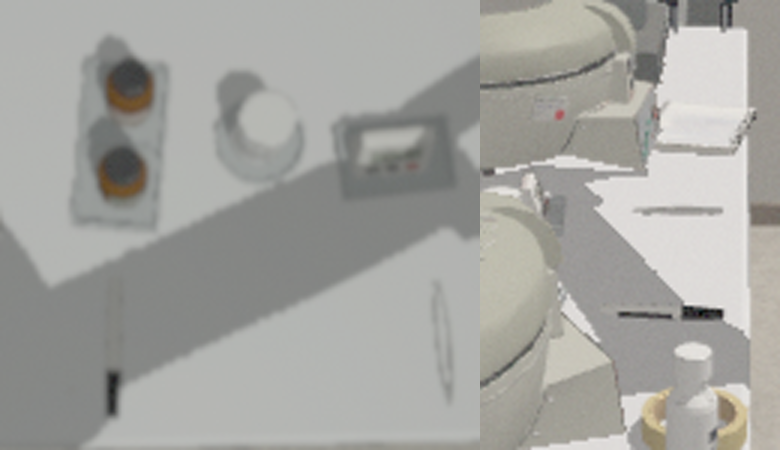

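The picture shows both bottles in the bays (caps at (128,77) and (120,165)), the jar centred in the dish (lid at (270,120)) and the timer lengthwise in the oblong tray at (390,150). The marker, forceps and white bottle are undisturbed.

```bash
python3 -c "
from plant import manip
print(manip.job_done())"
```

```text
the job is handed in; nothing more can be done
None
```

The job is handed in at about 25 s of the 112 s allowed: both brown bottles stand in the two-bay tray, the jar in the round dish and the timer upright lengthwise in the oblong tray, with the white bottle, marker and forceps left where they were; the last pictures showed all of this, but no verdict came back.

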